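# Press the bump plugs of a stretching last home in order

## Robot

A 6-joint arm with a two-finger parallel gripper is mounted at the origin on the work surface. World frame = base frame: x ahead of the robot, y to its left, z up, the work surface at z = 0. Lengths are in m, angles in rad, forces in N, time in s.
With the tool pointing down it reaches from about 0.325 to 0.75 m from the base axis. Payload 7.6 kg.
Tool frame: the origin (TCP) lies midway between the tips of the shut fingers; the grasp point (between the pads) lies 19 mm behind it (ctrl.grip_point_offset is the distance from the TCP to the grasp point, in m); z points along the fingers, x is the direction in which the jaws open and shut, and the axes are right-handed (so a half turn about z gives the same grasp; the last joint's range is limited). The gripper opens to 85 mm and grips with 20 to 120 N. Pads are 22 mm wide; open, the fingers measure 114 mm over their backs; the gripper's body (76 mm by 85 mm) begins 54 mm behind the grasp point. The pads swing forward as they close: fully open they stand 13 mm farther back than shut.
Start: joints at [-1.243, 0.052, 1.401, -0, 1.689, -0.07], TCP at [0.203, -0.484, 0.231] pointing down, gripper open.
Joint ranges: [-2.9, 2.9], [-0.91, 2.17], [0.12, 2.37], [-1.06, 4.2], [0.26, 2.73], [-2.93, 2.93]. Speed limits (rad/s): [2.57, 2.57, 3.01, 3.14, 3.14, 3.14].

## Interface

Orientations are given as a rotation vector (axis times angle).
In Python, from plant import ctrl gives the robot as it stands.
- The arm moves only by the tool drive_tool, never from a script. Its argument "targets" is text: rows parted by semicolons, each of 7 numbers parted by spaces: the shift along the tool's x, y, z as a fraction of full scale, then the turn, a rotation vector about the tool's x, y, z as a fraction of full scale, then the closure, from 0 (fully open) to 1 (shut). A call has 1 to 12 rows; each row shifts and turns the commanded pose from where the row before left it, along the tool's axes as they then stand; what a row does not reach is not made up. Full scale, the value 1, is 0.5 m for a shift and 0.5 rad for a turn. A row lasts 1/8 s, in which the tool goes at most 62.5 mm and 10.7 degrees, less where a joint would pass 70% of its speed; a pose out of reach is approached as far as the arm can. A call with a number of a shift or a turn outside -1 to 1 is refused whole. A call with a gripper value outside its range is refused whole. The fingers move at their own pace and stop on an object; "newtons" is the grip in N (left out, the last holds). Time passes only in rows, so rows that do not move let the fingers close. It gives the time, the measured TCP pose, the force and the opening at its end, in the units of the state.
- ctrl.read_state(): the state, without advancing time (a new reading comes with each control period).
- ctrl.capture(name): name is "scene" or "top"; returns a dict with "color" (400x640x3 uint8, red, green, blue), "fx", "fy", "cx", "cy" (pixels), "dist" ([k1, k2, p1, p2, k3] as OpenCV has them; the pictures are not rectified), "rvec" (rotation vector, rad) and "tvec" (3), from world to camera coordinates, as OpenCV has them. Camera axes: x right, y down, z forward; pixel columns grow to the right and rows downward; lengths in m; the calibration is good to about 2 mm. A picture is of the moment at which its call begins. There is no depth.
- ctrl.sign_off(): hands the job in, once; it reports no verdict.
The state is a dict: "t": time; "qpos": joint angles; "dq": joint speeds; "joint_efforts": joint torques, N m; "tcp_pos": TCP position; "tcp_rot": TCP orientation; "wrist_force": force on the tool from outside, world axes, zero at the start; "wrist_torque": the same for the moment, N m; "finger_gap": opening from 0.0 (shut) to 1.0 (fully open).
Only numpy, scipy, OpenCV 4.12 (cv2) and the standard library are available. Lean on these libraries where they do the work, as an engineer would, in place of code of your own. Each camera call takes 0.05 s, during which the arm holds its last target.

## Task

Get the white last ready for stretching a shoe: with your fingertips, gently press its three black plugs fully home, first the instep plug, then the toe plug, and the big-toe joint plug last. Only press: do not pick up, tip or push the last away from its place, and leave everything else on the bench as it is. When all three plugs are home, move clear.

Things in the scene. Friction and masses are not known exactly. Their poses are not given: they have to be found in the camera images.
- last: White plastic shoe last (right foot form), 264 mm long, 92 mm wide at the ball, 94 mm high at the tall ankle block, about 0.7 kg, standing loose on its flat sole. Origin: middle of its underside. x points to the toe, y to the big-toe side, z up. Three identical black press plugs stand in round raised white seats 25 mm wide on its top.
- instep_top (a point): Centre of the top face of the instep plug, the one half-way up the slope, between the toe end and the tall ankle block: a black rubber cap 20 mm across, 9 mm high, on a 3 mm steel flange, that slides straight down. Its top is up to 22 mm above its seat at first, 12 mm when home. Seat's top centre: (-2, 0, 80) mm in the last's frame. Plugs are 50 to 56 mm apart.
- plug_instep (a joint): How far the instep plug is pressed in, m: 0 = fully out, 0.010 = home on its seat, where it stops. Its rubber cap squeezes by 1 mm per 2.5 N (6 mm at most) and springs back. Starts between 0 and 0.003. The plug slides against about 3 N of friction and stays where it is left. A stop force of 6 to 10 N seats it; over 30 N is too hard.
- toe_top (a point): Centre of the top face of the toe plug, the one nearest the toe tip: a black rubber cap 20 mm across, 9 mm high, on a 3 mm steel flange, that slides straight down. Its top is up to 22 mm above its seat at first, 12 mm when home. Seat's top centre: (98, 5, 42) mm in the last's frame. Plugs are 50 to 56 mm apart.
- plug_toe (a joint): How far the toe plug is pressed in, m: 0 = fully out, 0.010 = home on its seat, where it stops. Its rubber cap squeezes by 1 mm per 2.5 N (6 mm at most) and springs back. Starts between 0 and 0.003. The plug slides against about 3 N of friction and stays where it is left. A stop force of 6 to 10 N seats it; over 30 N is too hard.
- joint_top (a point): Centre of the top face of the joint plug, the one over the big-toe joint at the broad ball of the foot, off the centre line towards the big-toe side: a black rubber cap 20 mm across, 9 mm high, on a 3 mm steel flange, that slides straight down. Its top is up to 22 mm above its seat at first, 12 mm when home. Seat's top centre: (50, 20, 53) mm in the last's frame. Plugs are 50 to 56 mm apart.
- plug_joint (a joint): How far the joint plug is pressed in, m: 0 = fully out, 0.010 = home on its seat, where it stops. Its rubber cap squeezes by 1 mm per 2.5 N (6 mm at most) and springs back. Starts between 0 and 0.003. The plug slides against about 3 N of friction and stays where it is left. A stop force of 6 to 10 N seats it; over 30 N is too hard.
- eyelet_bin_mid (a point): Clear acrylic bin of black eyelets, 90 x 70 x 45 mm high, loose. Point: its middle, half-way up. To be left alone.
- hammer_mid (a point): Hammer with an orange handle and steel head, 260 mm long, 26 mm high, lying flat, loose. Point: its middle, half-way up. To be left alone.
- polish_tin_mid (a point): Round flat shoe-polish tin, 72 mm across, 26 mm high, loose. Point: its middle, half-way up. To be left alone.
- glue_jar_mid (a point): Small amber glue jar, 60 mm across, 85 mm high, loose. Point: its middle, half-way up. To be left alone.
- brush_mid (a point): Flat brush with a wooden handle, 200 mm long, 20 mm high, lying flat, loose. Point: its middle, half-way up. To be left alone.
- punch_mid (a point): Steel rotary hole punch, 220 mm long, about 80 mm wide, 18 mm high, lying flat, loose. Point: its middle, half-way up. To be left alone.

How it is judged:
On the way, in this order (a step that is already met when the one before it is completed fails the run):
1. the instep plug is pressed home (value of joint plug_instep above 0.008 m), for 0.1 s.
2. the toe plug is pressed home (value of joint plug_toe above 0.008 m), for 0.1 s.
3. the big-toe joint plug is pressed home (value of joint plug_joint above 0.008 m), for 0.1 s.
At the end, for the whole second after the job is handed in: All three plugs are pressed in by more than 8 of their 10 mm; the last stands flat on its sole, at rest, within 25 mm of where it started; every loose bystander is within 20 mm of its start (value of joint each of plug_instep, plug_toe, plug_joint above 0.008 m and distance of last from where it was at the start of the episode below 0.025 m and angle between last's own z axis and vertical below 0.08 rad and height (world z) of last below 0.006 m and linear speed of last below 0.02 m/s and distance of each of eyelet_bin_mid, hammer_mid, polish_tin_mid, glue_jar_mid, brush_mid, punch_mid from where it was at the start of the episode below 0.02 m); the robot touches nothing.
It fails at once if the last is pressed or pushed with more than 30 N by the fingers (contact force between the fingers and last above 30 N).
It fails at once if the last is lifted or tipped (height (world z) of last above 0.012 m or angle between last's own z axis and vertical above 0.2 rad).
It fails at once if the last is pushed 25 mm or more out of its place (distance of last from where it was at the start of the episode above 0.025 m).
It fails at once if a plug is pressed in before its turn ((value of joint plug_instep below 0.008 m and value of joint plug_toe above 0.007 m) or (value of joint plug_instep below 0.008 m and value of joint plug_joint above 0.007 m) or (value of joint plug_toe below 0.008 m and value of joint plug_joint above 0.007 m)).
It fails at once if a bystander is moved by more than 20 mm (distance of any of eyelet_bin_mid, hammer_mid, polish_tin_mid, glue_jar_mid, brush_mid, punch_mid from where it was at the start of the episode above 0.02 m).
It also fails if it takes over 46 s, if anything falls off the work surface, if the arm or the gripper's body presses on something with over 40 N, if the wrist force passes 120 N, or if a joint passes its speed limit or range.

## Working session

There is one attempt and no reset: what is moved stays moved. The work goes in short steps, Python scripts to look and compute and a tool call to move; the robot and the scene stay as the last step left them, time stands still between calls to the robot, and variables do not carry over. Pictures are saved under pics/ and viewed, and the job is handed in when it is done.

Besides the shell and the picture viewer there is one more tool, called as a command line: name --argument value ..., lists and objects as JSON in quotes. drive_tool: Moves the arm, as the interface text tells. Shift numbers are shares of 0.5 m and turn numbers shares of 0.5 rad, none past 1 either way. Its arguments: {"type":"object","properties":{"targets":{"type":"string"},"newtons":{"type":"number"}},"required":["targets"]}

```bash
ls; mkdir -p pics; python3 - <<'E'
from plant import ctrl
import cv2,numpy as np,pickle
s=ctrl.read_state()
for k,v in s.items(): print(k,v)
d={}
for n in("scene","top"):
    c=ctrl.capture(n); d[n]=c
    cv2.imwrite(f"pics/{n}0.png",cv2.cvtColor(c["color"],cv2.COLOR_RGB2BGR))
    R=cv2.Rodrigues(np.array(c["rvec"]))[0]; print(n,c["fx"],c["dist"],-R.T@np.array(c["tvec"]).ravel(),R[2])
pickle.dump(d,open("caps0.pkl","wb"))
E
```

```text
pics
t 0.0
qpos [-1.24328949e+00  5.28629418e-02  1.40174206e+00 -1.02806590e-05
  1.68859750e+00 -7.02840960e-02]
dq [-0.00135803  0.00026649 -0.00279098  0.00047443  0.00040368 -0.00334446]
joint_efforts [ 1.25582997e-04 -3.81662357e+01 -3.60185623e+01  7.10428068e-06
  6.16398611e-03  3.68616190e-05]
tcp_pos [ 0.20330384 -0.48370714  0.23044997]
tcp_rot [-2.61576043e+00  1.73818109e+00  2.01183910e-03]
wrist_force [-0.05690405  0.07297236  0.01438536]
wrist_torque [0.00275964 0.0024234  0.00923035]
finger_gap 0.9951029303603889
scene 361.13395492100983 [-0.01544264  0.          0.          0.          0.        ] [1.38207753 0.2675491  0.80256721] [-0.70232119 -0.24214443 -0.66941095]
top 388.56604121810835 [-0.06668163  0.          0.          0.          0.        ] [0.36000662 0.02170112 1.16957946] [ 0.21968491 -0.00226143 -0.97556826]
```

View pics/scene0.png

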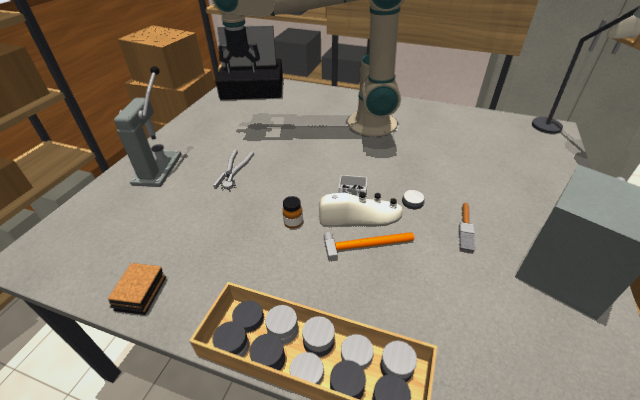

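View pics/top0.png

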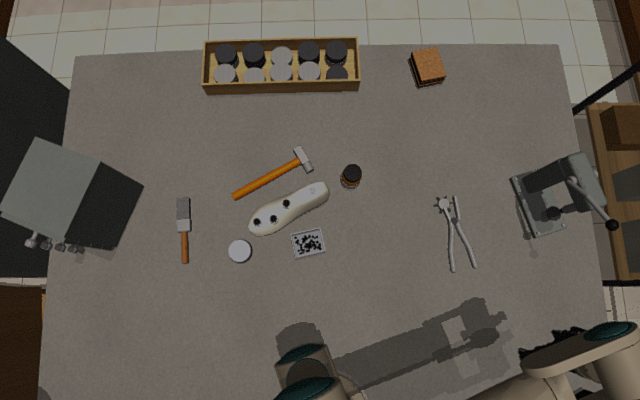

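The top view shows the white last at about (290,208). Its plugs are near (286,203), (273,218) and (254,222), with the bin, tin, hammer and jar around it. I'll enlarge both views.

```bash
python3 - <<'E'
import cv2,pickle
d=pickle.load(open("caps0.pkl","rb"))
t=cv2.cvtColor(d["top"]["color"],cv2.COLOR_RGB2BGR)[170:250,240:340]
s=cv2.cvtColor(d["scene"]["color"],cv2.COLOR_RGB2BGR)[170:240,310:430]
cv2.imwrite("pics/top0c.png",cv2.resize(t,None,fx=7,fy=7,interpolation=cv2.INTER_CUBIC))
cv2.imwrite("pics/scene0c.png",cv2.resize(s,None,fx=6,fy=6,interpolation=cv2.INTER_CUBIC))
E
```

```text
(no output)
```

View pics/top0c.png

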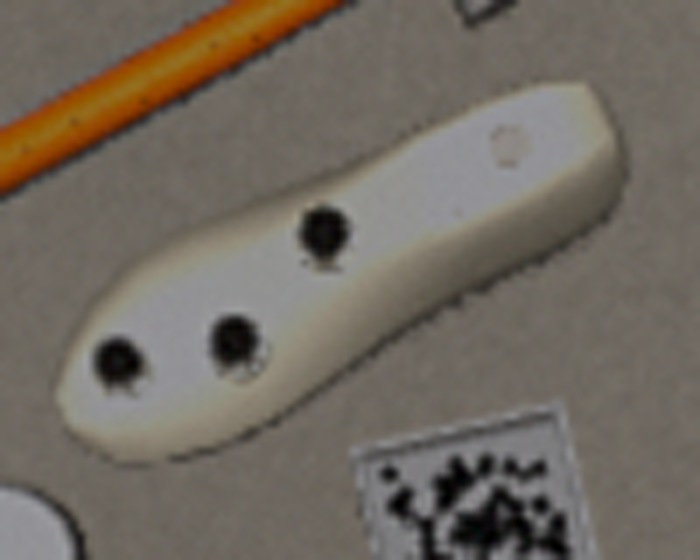

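View pics/scene0c.png

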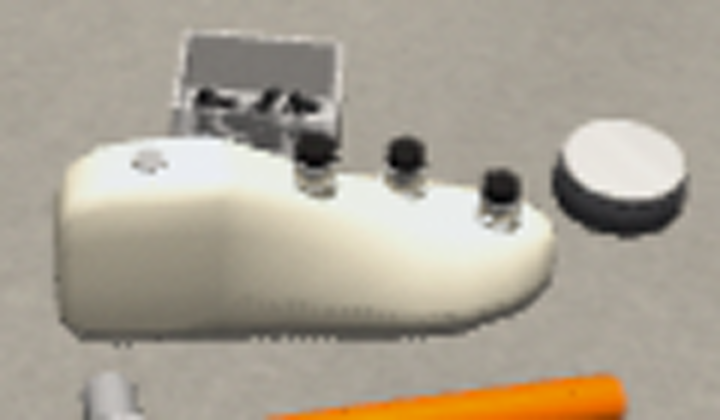

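The crops show the plugs clearly. In the top crop they are instep (324,232), joint (234,340) and toe (118,361). In the scene crop they are (317,150), (405,155) and (501,187). Next I fit the last's pose and the plug heights.

```bash
cat >h.py <<'E'
import numpy as np,cv2
from scipy.optimize import least_squares
seat=np.array([[-2,0,80],[98,5,42],[50,20,53.]])/1000
def proj(c,P): return cv2.projectPoints(np.asarray(P,float).reshape(-1,3),np.array(c["rvec"],float),np.array(c["tvec"],float),np.array([[c["fx"],0,c["cx"]],[0,c["fy"],c["cy"]],[0,0,1.]]),np.array(c["dist"]))[0].reshape(-1,2)
def world(p,h,off=0):
    c,s=np.cos(p[2]),np.sin(p[2]);L=seat+np.c_[np.zeros(3),np.zeros(3),np.asarray(h)+off]
    return np.c_[p[0]+c*L[:,0]-s*L[:,1],p[1]+s*L[:,0]+c*L[:,1],L[:,2]]
def blob(c,uv,r=7,thr=70):
    g=cv2.resize(cv2.cvtColor(c["color"],cv2.COLOR_RGB2GRAY),None,fx=8,fy=8,interpolation=cv2.INTER_CUBIC)
    u,v=(np.array(uv)+.5)*8-.5
    m=np.zeros_like(g);cv2.circle(m,(int(u),int(v)),int(r*8*.6),255,-1)
    m=((g<thr)&(m>0)).astype(np.uint8);M=cv2.moments(m,True)
    return np.array([M["m10"]/M["m00"],M["m01"]/M["m00"]])/8+.5/8-.5, M["m00"]/64
E
python3 - <<'E'
import pickle;from h import *
d=pickle.load(open("caps0.pkl","rb"))
T=(np.array([[324,232],[118,361],[234,340]])+.5)/7-.5+[240,170]
S=(np.array([[317,150],[501,187],[405,155]])+.5)/6-.5+[310,170]
Tb=np.array([blob(d["top"],u)[0] for u in T]);Sb=np.array([blob(d["scene"],u)[0] for u in S])
print(T,Tb,S,Sb,[blob(d["top"],u)[1] for u in T],[blob(d["scene"],u)[1] for u in S])
def f(q): return np.r_[(proj(d["top"],world(q[:3],q[3:],-.0015))-T).ravel(),(proj(d["scene"],world(q[:3],q[3:],-.0035))-S).ravel()]
for A,B in((T,S),(Tb,Sb)):
    T,S=A,B
    r=least_squares(f,[.5,0,2.7,.02,.02,.02],x_scale=[.1,.1,1,.01,.01,.01]);print(r.x.round(4),r.fun.round(2));print(world(r.x[:3],r.x[3:]).round(4))
# per-plug free triangulation
for i in range(3):
    g=least_squares(lambda p:np.r_[(proj(d["top"],p-[0,0,.0015])[0]-T[i]),(proj(d["scene"],p-[0,0,.0035])[0]-S[i])],world(r.x[:3],r.x[3:])[i]);print(g.x.round(4),g.fun.round(2))
E
```

```text
[[285.85714286 202.71428571]
 [256.42857143 221.14285714]
 [273.         218.14285714]] [[285.82381103 202.82465278]
 [256.41920307 221.30820167]
 [272.97074053 218.28460468]] [[362.41666667 194.58333333]
 [393.08333333 200.75      ]
 [377.08333333 195.41666667]] [[362.01734421 194.49409688]
 [392.99735809 200.98558273]
 [377.16067784 195.65353499]] [37.125, 33.625, 35.078125] [32.09375, 25.875, 26.796875]
[0.5793 0.1054 1.99   0.0186 0.0192 0.0207] [ 0.01 -0.12 -0.26  0.18 -0.07  0.05 -0.41 -0.   -0.01  0.02  0.07  0.01]
[[0.5801 0.1036 0.0986]
 [0.5348 0.1929 0.0612]
 [0.5407 0.1429 0.0737]]
[0.5789 0.1052 1.9859 0.0185 0.0181 0.0197] [ 0.12 -0.1  -0.19  0.08  0.02  0.05 -0.05  0.01  0.03  0.03 -0.04 -0.02]
[[0.5797 0.1034 0.0985]
 [0.5348 0.1929 0.0601]
 [0.5404 0.1429 0.0727]]
[0.5795 0.1036 0.0984] [ 0.04 -0.01  0.04  0.  ]
[0.5349 0.1925 0.0603] [-0.08  0.01 -0.08 -0.  ]
[0.5405 0.143  0.0727] [-0.02  0.   -0.02 -0.  ]
```

The fit agrees with the given sizes: residuals are under 0.2 px and plug tops sit 18–20 mm above their seats. Next I move above the instep plug at z≈0.18 and shut the fingers.

drive_tool --targets "-0.066 -0.096 0.008 0 0 0 1;-0.066 -0.096 0.008 0 0 0 1;-0.066 -0.096 0.008 0 0 0 1;-0.066 -0.096 0.008 0 0 0 1;-0.066 -0.096 0.008 0 0 0 1;-0.066 -0.096 0.008 0 0 0 1;-0.066 -0.096 0.008 0 0 0 1;-0.066 -0.096 0.008 0 0 0 1;-0.066 -0.096 0.008 0 0 0 1;-0.066 -0.096 0.008 0 0 0 1;-0.066 -0.096 0.008 0 0 0 1;-0.066 -0.096 0.008 0 0 0 1" --newtons 20

```text
t: 1.6
tcp_pos: [0.5817, 0.106, 0.1827]
tcp_rot: [2.616, -1.738, -0.0]
wrist_force: [0.8, -0.7, -0.5]
finger_gap: -0.003
```

drive_tool --targets "0 0 0 0 0 -0.34 1;0 0 0 0 0 -0.34 1;0 0 0 0 0 -0.34 1;0 0 0 0 0 -0.34 1;0 0 0 0 0 -0.34 1;0 0 0 0 0 -0.34 1;0 0 0 0 0 -0.34 1;0 0 0 0 0 -0.34 1;0 0 0 0 0 -0.34 1;0 0 0 0 0 0 1;0 0 0 0 0 0 1"

```text
t: 2.98
tcp_pos: [0.5809, 0.1042, 0.183]
tcp_rot: [3.093, 0.553, -0.001]
wrist_force: [0.2, 0.4, -0.6]
finger_gap: -0.004
```

```bash
cat >>h.py <<'E'
from scipy.spatial.transform import Rotation as Ro
def go(tgt,yaw=None):
    from plant import ctrl
    s=ctrl.read_state();R=Ro.from_rotvec(s["tcp_rot"]).as_matrix()
    print("t",s["t"],"tcp",s["tcp_pos"].round(4),"xaxis deg",np.degrees(np.arctan2(R[1,0],R[0,0])).round(1),"z",R[:,2].round(4),"F",s["wrist_force"].round(2),"gap",round(s["finger_gap"],3))
    print("shift/0.5:",(R.T@(np.array(tgt)-s["tcp_pos"])/.5).round(4))
E
python3 - <<'E'
from h import *
go([.5796,.1035,.11])
from plant import ctrl
for n in("scene","top"):
    c=ctrl.capture(n)["color"];x=(slice(130,240),slice(290,440)) if n=="scene" else (slice(140,260),slice(220,380))
    cv2.imwrite(f"pics/{n}1.png",cv2.resize(cv2.cvtColor(c,cv2.COLOR_RGB2BGR)[x],None,fx=4,fy=4,interpolation=2))
E
```

```text
t 2.975 tcp [0.5809 0.1042 0.183 ] xaxis deg 20.3 z [-5.e-04 -2.e-04 -1.e+00] F [ 0.16  0.43 -0.65] gap -0.004
shift/0.5: [-0.0028  0.0004  0.1459]
```

View pics/scene1.png

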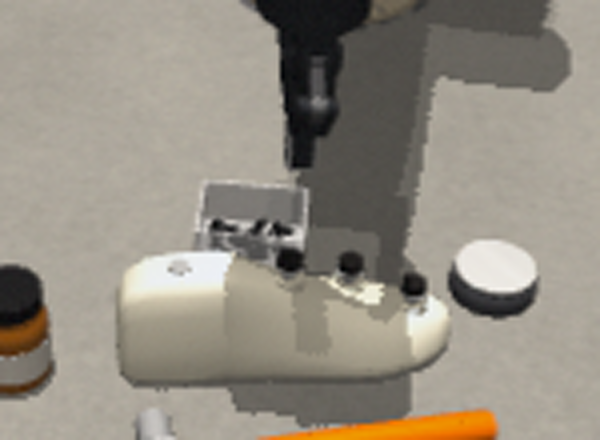

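drive_tool --targets "-0.003 0 0.03 0 0 0 1;0 0 0.03 0 0 0 1;0 0 0.03 0 0 0 1;0 0 0.03 0 0 0 1;0 0 0.026 0 0 0 1;0 0 0 0 0 0 1;0 0 0 0 0 0 1"

```text
t: 3.95
tcp_pos: [0.58, 0.1037, 0.1109]
tcp_rot: [3.092, 0.558, 0.002]
wrist_force: [1.1, 0.3, 0.3]
finger_gap: 0.001
```

```bash
python3 - <<'E'
from h import *
go([.5796,.1035,.096])
from plant import ctrl
for n in("scene","top"):
    c=ctrl.capture(n)["color"];x=(slice(130,240),slice(290,440)) if n=="scene" else (slice(140,260),slice(220,380))
    cv2.imwrite(f"pics/{n}2.png",cv2.resize(cv2.cvtColor(c,cv2.COLOR_RGB2BGR)[x],None,fx=4,fy=4,interpolation=2))
E
```

```text
t 3.95 tcp [0.58   0.1037 0.1109] xaxis deg 20.5 z [ 0.001  0.    -1.   ] F [1.05 0.29 0.28] gap 0.001
shift/0.5: [-0.0009  0.0001  0.0297]
```

View pics/scene2.png

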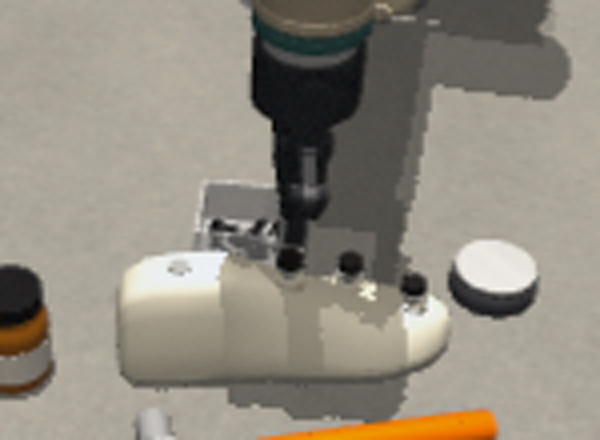

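The fingertips are at about (295,240), directly above the instep plug at (290,262). I press down slowly.

drive_tool --targets "0 0 0.006 0 0 0 1;0 0 0.006 0 0 0 1;0 0 0.006 0 0 0 1;0 0 0.004 0 0 0 1;0 0 0.004 0 0 0 1;0 0 0.004 0 0 0 1;0 0 0 0 0 0 1"

```text
t: 4.92
tcp_pos: [0.5796, 0.1037, 0.0953]
tcp_rot: [3.092, 0.558, -0.0]
wrist_force: [-2.0, -0.3, 1.7]
finger_gap: 0.002
```

drive_tool --targets "0 0 0.003 0 0 0 1;0 0 0.003 0 0 0 1;0 0 0 0 0 0 1"

```text
t: 5.3
tcp_pos: [0.5797, 0.1037, 0.0922]
tcp_rot: [3.092, 0.558, 0.0]
wrist_force: [-1.3, -0.5, 2.7]
finger_gap: -0.004
```

drive_tool --targets "0 0 0.002 0 0 0 1;0 0 0.002 0 0 0 1;0 0 0 0 0 0 1"

```text
t: 5.68
tcp_pos: [0.5797, 0.1037, 0.0904]
tcp_rot: [3.092, 0.558, 0.0]
wrist_force: [-1.9, -0.4, 4.6]
finger_gap: -0.0
```

drive_tool --targets "0 0 0.002 0 0 0 1;0 0 0.002 0 0 0 1;0 0 0 0 0 0 1;0 0 0 0 0 0 1"

```text
t: 6.18
tcp_pos: [0.5798, 0.1037, 0.089]
tcp_rot: [3.092, 0.558, 0.001]
wrist_force: [-4.0, 0.0, 7.3]
finger_gap: 0.004
```

The plug is on its stop at 7.3 N, and 3.0 mm of squeeze predicts 7.5 N. I lift clear and move on to the toe.

drive_tool --targets "0 0 0.001 0 0 0 1;0 0 0 0 0 0 1;0 0 -0.01 0 0 0 1;0 0 -0.03 0 0 0 1;0 0 -0.03 0 0 0 1;0 0 0 0 0 0 1;0 0 0 0 0 0 1"

```text
t: 7.05
tcp_pos: [0.5795, 0.1036, 0.1225]
tcp_rot: [3.092, 0.558, -0.001]
wrist_force: [-1.0, -0.2, -0.1]
finger_gap: -0.003
```

```bash
python3 - <<'E'
from h import *
go([.5348,.1928,.122])
from plant import ctrl
for n in("scene","top"):
    c=ctrl.capture(n)["color"];x=(slice(130,240),slice(290,440)) if n=="scene" else (slice(140,260),slice(220,380))
    cv2.imwrite(f"pics/{n}3.png",cv2.resize(cv2.cvtColor(c,cv2.COLOR_RGB2BGR)[x],None,fx=4,fy=4,interpolation=2))
E
```

```text
t 7.05 tcp [0.5795 0.1036 0.1225] xaxis deg 20.5 z [-3.e-04 -1.e-04 -1.e+00] F [-1.02 -0.16 -0.12] gap -0.003
shift/0.5: [-0.0214 -0.1983  0.001 ]
```

View pics/scene3.png

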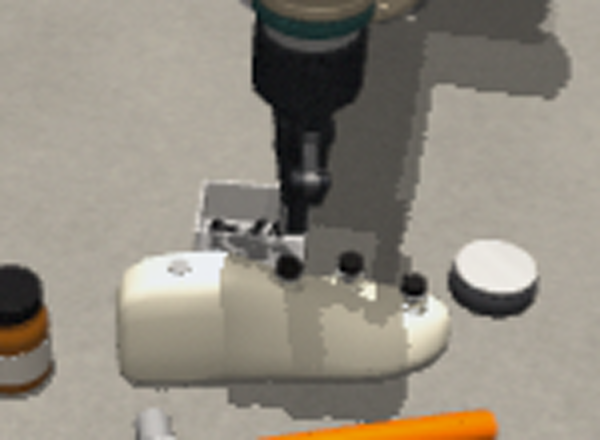

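The instep plug now sits lower, at about (289,267) against (290,262) before, and the last hasn't moved. Next is the toe.

drive_tool --targets "-0.005 -0.05 0 0 0 0 1;-0.005 -0.05 0 0 0 0 1;-0.005 -0.05 0 0 0 0 1;-0.006 -0.048 0 0 0 0 1;0 0 0 0 0 0 1;0 0 0.025 0 0 0 1;0 0 0.025 0 0 0 1;0 0 0.025 0 0 0 1;0 0 0.024 0 0 0 1;0 0 0 0 0 0 1;0 0 0 0 0 0 1"

```text
t: 8.52
tcp_pos: [0.5355, 0.1928, 0.0737]
tcp_rot: [3.092, 0.558, 0.001]
wrist_force: [-0.2, 0.4, 0.3]
finger_gap: 0.003
```

```bash
python3 - <<'E'
from h import *
go([.5348,.1928,.057])
from plant import ctrl
for n in("scene","top"):
    c=ctrl.capture(n)["color"];x=(slice(130,240),slice(290,440)) if n=="scene" else (slice(140,260),slice(220,380))
    cv2.imwrite(f"pics/{n}4.png",cv2.resize(cv2.cvtColor(c,cv2.COLOR_RGB2BGR)[x],None,fx=4,fy=4,interpolation=2))
E
```

```text
t 8.525 tcp [0.5355 0.1928 0.0737] xaxis deg 20.5 z [ 7.e-04  1.e-04 -1.e+00] F [-0.15  0.38  0.29] gap 0.003
shift/0.5: [-0.0013 -0.0005  0.0333]
```

View pics/scene4.png

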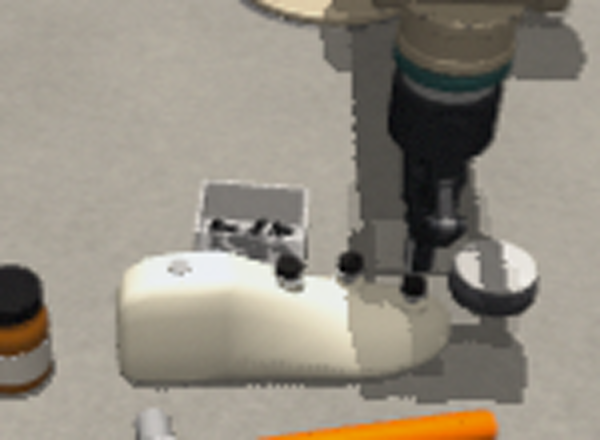

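The fingertips are above the toe plug at (414,287), clear of the joint plug at (350,263) and the tin. I press.

drive_tool --targets "-0.001 0 0.006 0 0 0 1;0 0 0.006 0 0 0 1;0 0 0.006 0 0 0 1;0 0 0.004 0 0 0 1;0 0 0.004 0 0 0 1;0 0 0.004 0 0 0 1;0 0 0.004 0 0 0 1;0 0 0 0 0 0 1"

```text
t: 9.62
tcp_pos: [0.5347, 0.1926, 0.0562]
tcp_rot: [3.092, 0.558, -0.0]
wrist_force: [-1.6, -1.0, 1.6]
finger_gap: 0.002
```

drive_tool --targets "0 0 0.003 0 0 0 1;0 0 0.003 0 0 0 1;0 0 0.003 0 0 0 1;0 0 0 0 0 0 1;0 0 0 0 0 0 1"

```text
t: 10.25
tcp_pos: [0.5349, 0.1926, 0.0521]
tcp_rot: [3.092, 0.558, 0.001]
wrist_force: [-1.6, -1.5, 4.4]
finger_gap: -0.002
```

drive_tool --targets "0 0 0.002 0 0 0 1;0 0 0.002 0 0 0 1;0 0 0 0 0 0 1;0 0 0 0 0 0 1"

```text
t: 10.75
tcp_pos: [0.5349, 0.1926, 0.0506]
tcp_rot: [3.092, 0.558, 0.001]
wrist_force: [-2.7, -0.5, 8.1]
finger_gap: 0.003
```

The toe plug is on its stop at 8.1 N, with 3.4 mm of squeeze past home. I lift clear.

drive_tool --targets "0 0 0 0 0 0 1;0 0 -0.01 0 0 0 1;0 0 -0.03 0 0 0 1;0 0 -0.04 0 0 0 1;0 0 -0.03 0 0 0 1;0 0 0 0 0 0 1;0 0 0 0 0 0 1"

```text
t: 11.62
tcp_pos: [0.5344, 0.1925, 0.104]
tcp_rot: [3.092, 0.558, -0.002]
wrist_force: [-0.7, -0.5, -0.7]
finger_gap: 0.002
```

```bash
python3 - <<'E'
from h import *
go([.5405,.1429,.100])
from plant import ctrl
c=ctrl.capture("scene")["color"];x=(slice(130,240),slice(290,440))
cv2.imwrite(f"pics/scene5.png",cv2.resize(cv2.cvtColor(c,cv2.COLOR_RGB2BGR)[x],None,fx=4,fy=4,interpolation=2))
E
```

```text
t 11.625 tcp [0.5344 0.1925 0.104 ] xaxis deg 20.5 z [-1.e-03 -4.e-04 -1.e+00] F [-0.66 -0.46 -0.75] gap 0.002
shift/0.5: [-0.0232  0.0972  0.0081]
```

View pics/scene5.png

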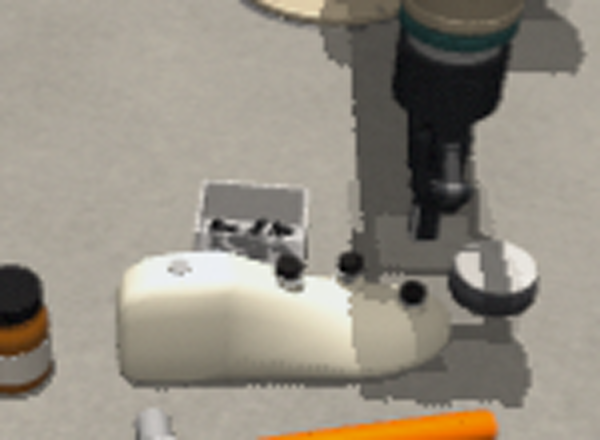

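The toe plug dropped from row 287 to 293 in the crop, and the last is still in place. I go on to the joint plug.

drive_tool --targets "-0.008 0.032 0 0 0 0 1;-0.008 0.032 0 0 0 0 1;-0.008 0.033 0 0 0 0 1;0 0 0 0 0 0 1;0 0 0.02 0 0 0 1;0 0 0.02 0 0 0 1;0 0 0 0 0 0 1;0 0 0 0 0 0 1"

```text
t: 12.68
tcp_pos: [0.5404, 0.1432, 0.0847]
tcp_rot: [3.091, 0.558, -0.0]
wrist_force: [-0.1, 0.5, 0.7]
finger_gap: 0.001
```

```bash
python3 - <<'E'
from h import *
go([.5405,.1429,.069])
from plant import ctrl
c=ctrl.capture("scene")["color"];x=(slice(130,240),slice(290,440))
cv2.imwrite(f"pics/scene6.png",cv2.resize(cv2.cvtColor(c,cv2.COLOR_RGB2BGR)[x],None,fx=4,fy=4,interpolation=2))
E
```

```text
t 12.675 tcp [0.5404 0.1432 0.0847] xaxis deg 20.5 z [-1.e-04 -1.e-04 -1.e+00] F [-0.11  0.48  0.69] gap 0.001
shift/0.5: [-0.      0.0006  0.0315]
```

View pics/scene6.png

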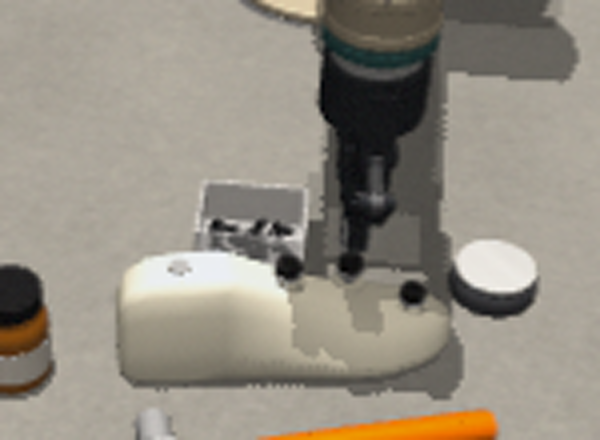

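The tips are centred over the joint plug at (350,263). I press.

drive_tool --targets "0 0 0.006 0 0 0 1;0 0 0.006 0 0 0 1;0 0 0.006 0 0 0 1;0 0 0.004 0 0 0 1;0 0 0.004 0 0 0 1;0 0 0.004 0 0 0 1;0 0 0.004 0 0 0 1;0 0 0 0 0 0 1"

```text
t: 13.72
tcp_pos: [0.5404, 0.1429, 0.0676]
tcp_rot: [3.092, 0.558, -0.0]
wrist_force: [-1.3, -0.2, 2.1]
finger_gap: 0.001
```

drive_tool --targets "0 0 0.003 0 0 0 1;0 0 0.003 0 0 0 1;0 0 0.003 0 0 0 1;0 0 0 0 0 0 1;0 0 0 0 0 0 1"

```text
t: 14.35
tcp_pos: [0.5406, 0.143, 0.0635]
tcp_rot: [3.092, 0.558, 0.001]
wrist_force: [-1.4, -0.5, 3.5]
finger_gap: -0.001
```

drive_tool --targets "0 0 0.002 0 0 0 1;0 0 0.002 0 0 0 1;0 0 0 0 0 0 1;0 0 0 0 0 0 1"

```text
t: 14.85
tcp_pos: [0.5406, 0.143, 0.062]
tcp_rot: [3.092, 0.558, 0.001]
wrist_force: [-3.5, -1.5, 7.4]
finger_gap: -0.002
```

The joint plug is on its stop at 7.4 N, with 3.0 mm of squeeze. I add a touch more, then lift well clear and back.

drive_tool --targets "0 0 0.001 0 0 0 1;0 0 0 0 0 0 1;0 0 -0.01 0 0 0 1;0 0 -0.03 0 0 0 1;0 0 -0.06 0 0 0 1;0 0 -0.08 0 0 0 1;0 0 -0.08 0 0 0 1;0 0 -0.06 0 0 0 1;-0.08 0 0 0 0 0 1;-0.08 0 0 0 0 0 1;0 0 0 0 0 0 1;0 0 0 0 0 0 1"

```text
t: 16.35
tcp_pos: [0.4659, 0.1151, 0.2214]
tcp_rot: [3.092, 0.558, 0.002]
wrist_force: [0.6, -0.4, 0.4]
finger_gap: -0.001
```

```bash
python3 - <<'E'
from h import *;import pickle
go([.5,.1,.2])
from plant import ctrl
d0=pickle.load(open("caps0.pkl","rb"))
d={n:ctrl.capture(n) for n in("scene","top")}
S=np.array([[362,196],[392.7,202.8],[377,197.]])
Sb=[];
for u in S: b,a=blob(d["scene"],u);Sb.append(b);print(b.round(2),a)
Sb=np.array(Sb)
for q in ([.5789,.1052,1.9859],):
  r=least_squares(lambda h:(proj(d["scene"],world(q,h,-.0035))-Sb).ravel(),[.012]*3);print("heights",r.x.round(4),r.fun.round(2))
for n,x in(("scene",(slice(130,270),slice(270,480))),("top",(slice(130,270),slice(160,380)))):
    f=lambda c:cv2.resize(cv2.cvtColor(c["color"],cv2.COLOR_RGB2BGR)[x],None,fx=2,fy=2,interpolation=2)
    cv2.imwrite(f"pics/{n}7.png",np.vstack([f(d0[n]),f(d[n])]))
E
```

```text
t 16.35 tcp [0.4659 0.1151 0.2214] xaxis deg 20.5 z [ 1.4e-03  2.0e-04 -1.0e+00] F [ 0.64 -0.38  0.37] gap -0.001
shift/0.5: [0.0532 0.0522 0.043 ]
[361.81 196.32] 31.625
[392.75 202.56] 30.078125
[377.14 197.4 ] 35.140625
heights [0.0113 0.0117 0.0125] [ 0.01  0.    0.02  0.   -0.24 -0.03]
```

View pics/scene7.png

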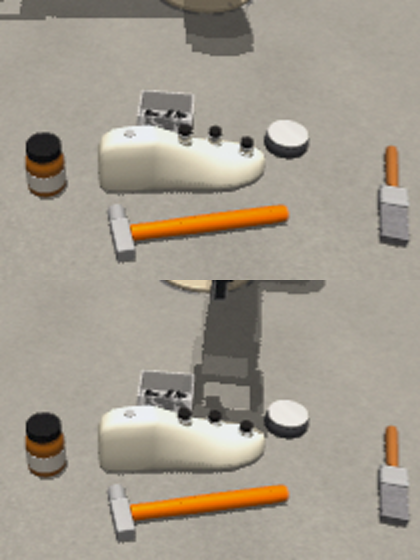

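View pics/top7.png

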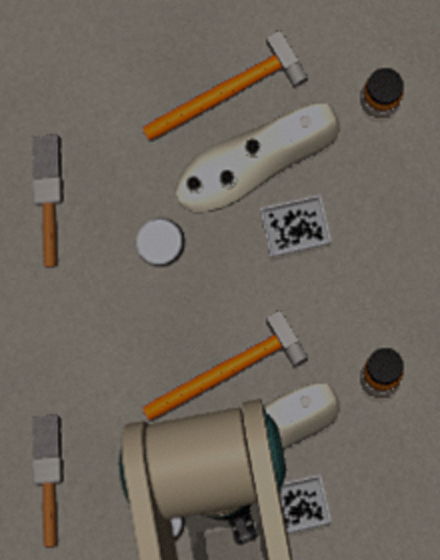

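The plug tops now measure 11.3, 11.7 and 12.5 mm above their seats, where home is 12. The last and the bystanders look unmoved, and the arm is clear. I'm handing in.

```bash
python3 -c "
from plant import ctrl
print(ctrl.sign_off())"
```

```text
the job is handed in; nothing more can be done
None
```

I pressed all three plugs home in order (instep, toe, joint) with the shut fingertips, moved clear, and handed the job in at about 16 s. The sign-off gives no verdict, so the checks below are my own.

| Plug | Last force read on the stop (N) | Top above seat afterwards (mm, home is 12) |
|---|---|---|
| Instep | 7.3 | 11.3 |
| Toe | 8.1 | 11.7 |
| Joint | 7.4 | 12.5 |

- **Force:** each reading matched the squeeze expected past home. For instep and joint I then pressed about 0.5 mm further, roughly 1 N more by the cap stiffness, without reading the force again.
- **Heights:** they come from the scene camera alone, using the starting pose of the last. Expect an error of 1–2 mm.
- **Scene:** in the final scene picture the last, hammer, tin, jar, brush and bin look where they started. The top view was partly blocked by the arm, so it doesn't confirm the front of the last or the tin. The hole punch was outside my final crops, so I didn't recheck it, but the arm stayed well away from it.
- **Clearance:** at the end the tool was at z = 0.22 m, with wrist force at noise level (under 1 N).

No check failed or disagreed with another.

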